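# Slide a glaze sample into the drying box under its sprung flap

## Robot

A 6-joint arm with a two-finger parallel gripper is mounted at the origin on the work surface. World frame = base frame: x ahead of the robot, y to its left, z up, the work surface at z = 0. Lengths are in m, angles in rad, forces in N, time in s.
With the tool pointing down it reaches from about 0.35 to 0.775 m from the base axis. Payload 5.5 kg.
Tool frame: the origin (TCP) lies between the finger pads; the fingertips stand env.nose_length ahead of it and the grasp point (between the pads) lies 8 mm behind it (env.nose_length is the distance from the TCP to the fingertips, in m); z points along the fingers, y is the direction in which the jaws open and shut (so a half turn about z gives the same grasp; the last joint's range is limited). The gripper opens to 85 mm and grips with 20 to 120 N. Pads are 22 mm wide; open, the fingers measure 114 mm over their backs; the gripper's body (76 mm by 85 mm) begins 54 mm behind the grasp point. The pads swing forward as they close: fully open they stand 13 mm farther back than shut.
Start: joints at [1.048, 0.313, 0.046, 1.304, 0, 1.431], TCP at [0.215, 0.533, 0.208] pointing down, gripper open.
Joint ranges: [-2.76, 2.76], [-0.86, 1.69], [-1.03, 1.26], [-2.2, 2.34], [-1.47, 1.5], [-3.14, 3.14]. Speed limits (rad/s): [2.57, 2.57, 3.14, 3.14, 3.14, 3.14].

## Interface

Orientations are given as a unit quaternion [w, x, y, z].
In Python, from workcell import env gives the robot as it stands. The module is installed in compiled form; this text tells all that it offers.
- The arm moves only by the shell command python3 -m creep 'ROWS' [FORCE]. ROWS is a JSON object of lists of equal length, an entry for each row: "hand": the finger opening in mm, from 0 to 85.4; "delta_pos": the shift along the tool's x, y, z scaled (see below), a list of three; "turn": the turn about the tool's z scaled (see below). In form: {"hand": [hand, ...], "delta_pos": [[dx, dy, dz], ...], "turn": [turn, ...]}. A call has exactly 5 rows; each row shifts and turns the commanded pose from where the row before left it, along the tool's axes as they then stand; what a row does not reach is not made up. The controller multiplies each number of a shift by 0.8 m and each number of a turn by 5 degrees. A row lasts 1/12 s, in which the tool goes at most 41.7 mm and 7.16 degrees, less where a joint would pass 70% of its speed; a pose out of reach is approached as far as the arm can. A call with a number of a shift or a turn outside -1 to 1 is refused whole. A call with a gripper value outside its range is refused whole. The fingers move at their own pace and stop on an object; FORCE is the grip in N (left out, the last holds). Time passes only in rows, so rows that do not move let the fingers close, or fill a call up. It gives the time, the measured TCP pose, the force and the opening at its end, in the units of the state.
- env.get_state(): the state, without advancing time (a new reading comes with each control period).
- env.read_camera(name): name is "side" or "top"; returns a dict with "pixels" (420x560x3 uint8, red, green, blue), "depth" (420x560 float32, m along the optical axis (not along the pixel's ray), 0 where there is no reading), "fx", "fy", "cx", "cy" (pixels), "D" ([k1, k2, p1, p2, k3] as OpenCV has them; the pictures are not rectified), "origin" and "orientation" of the camera in the world. Camera axes: x right, y down, z forward; pixel columns grow to the right and rows downward; lengths in m; the calibration is good to about 2 mm. A picture is of the moment at which its call begins.
- env.hand_in(): hands the job in, once; it reports no verdict.
Trained networks look in the newest picture that a camera, given by its name, has taken for a name from the list of things; names that differ only in an ending like _2 or _b are one class to them, and where a whole thing is asked for, a point or a joint stands for the part that bears it (a point fixed in the world has none). Each returns a list of dicts, best first, with "score" (0 to 1); they miss things now and then, are a little off and sometimes report something else, mostly with a low value. They report only what shows in the picture. A call takes as long as a camera call. They do not tell look-alikes from the thing itself.
- env.find_in(camera, target): "location" ([row, column] in pixels, amid what is visible of it).
- env.pinpoint(camera, target): "location" ([row, column] in pixels: a listed point, or the origin of a listed thing).
The state is a dict: "clock": time; "joint_pos": joint angles; "qvel": joint speeds; "tau": joint torques, N m; "tcp_pos": TCP position; "orientation": TCP orientation; "wrist_force": force on the tool from outside, world axes, zero at the start; "ft_torque": the same for the moment, N m; "finger_gap": finger opening in m.
Only numpy, scipy, OpenCV 4.12 (cv2) and the standard library are available. Lean on these libraries where they do the work, as an engineer would, in place of code of your own. Each camera call takes 0.05 s, during which the arm holds its last target.

## Task

Put the fired-clay sample stand into the little drying box: with one fingertip press the long bar beside the channel right down and hold it there so that the spring-closed flap stays up, and meanwhile with the other fingertip push the stand by its rear end along the channel until its tall upright is inside, clear behind the flap. Then let the bar go so that the flap shuts over the stand's low foot, which stays sticking out. Only push the stand, never lift or tip it, and leave the other things on the table where they are.

Things in the scene. Friction and masses are not known exactly. Their poses are not given: they have to be found in the camera images.
- box: Drying box with its channel, one fixed unit on a 6 mm base plate. Origin: on the table under the shut flap, mid channel; x level along the channel into the box, y left, z up. Channel floor z = 6 mm, x = -220 to 45, 52 mm wide between rails 5 mm thick, tops z = 18. Box behind the mouth: x = 3 to 103, 66 mm wide, 93 tall, clear roof; at its left a linkage housing, y = 38 to 74, x = 16 to 101, 62 tall.
- stop (a point): Middle of the stop plate inside the box that ends the stand's travel: x = 45 mm, z = 21 mm of the box. The stand need not reach it.
- hinge (a point): Middle of the flap's level hinge, across the channel at x = 0, z = 66 mm of the box. The steel flap hung from it is 50 mm wide, 44 mm tall, 4 mm thick; shut, its lower edge is 16 mm above the channel floor. It swings outwards and up, towards the robot, sweeping up to 44 mm out of the mouth; it cannot be pushed inwards.
- flap (a joint): Flap angle in rad: 0 shut (hanging), 1.4 fully open (nearly level). A hidden linkage ties it to the press bar: the angle grows evenly with the bar's travel, 1.4 rad at 18 mm. It falls shut as the bar is let go. The stand's upright passes beneath from about 1.0 rad; the flap strikes the upright when opening only if that is within 45 mm of the mouth.
- bar: Press bar: level aluminium plate 140 x 46 x 5 mm left of the channel, long side along it (x = -215 to -75, y = 45 to 91 mm of the box); origin at the centre of its top face. Top 32 mm above the table at rest; pressed anywhere it sinks level by 18 mm to a hard stop (top then 14 mm above the table). Spring: about 4 N to start, 8 N fully down; it rises when let go.
- stand: Sample stand of plain fired clay, one piece, about 140 g, loose in the channel: foot 105 mm long (x), 46 wide (y), 8 thick; at its front end (+x, towards the box) an upright 10 thick, 34 tall; at its rear end a toe 8 thick, 22 tall, both full width; heights above its underside. Origin: centre of the underside. It starts with its upright 50 to 87 mm in front of the shut flap.
- upright (a point): On the rear face of the stand's upright, mid width, 20 mm above its underside; 42.5 mm ahead (+x) of the stand's origin. Inside means that this point lies beyond the flap, that is at positive x of the box.
- block: Bystander: a small wooden smoothing block 70 x 35 x 22 mm lying right of the channel; origin at the centre of its underside.
- house: Bystander: an unfired clay ornament house, onion-shaped, 92 mm wide, 108 mm tall, standing right of the box; origin at the centre of its underside.
- jar: Bystander: a dark jar of modelling tools, 74 mm wide, 150 mm tall with the tools, standing left of the box; origin at the centre of its underside.
- bowl: Bystander: a dark red glazed bowl of small cutters, 140 mm wide, 48 mm tall, at the left of the table; origin at the centre of its underside.
- bottle: Bystander: a clear water bottle, 64 mm wide, 190 mm tall, at the right of the table; origin at the centre of its underside.
- disc: Bystander: a flat clay disc 120 mm wide, 9 mm thick, lying at the right; origin at the centre of its underside.
- slat: Bystander: a wooden rolling slat 200 x 28 x 8 mm lying at the left; origin at the centre of its underside.
Not all that is in view belongs to the job. Of the things that look like the stand, the larger one is meant.

How it is judged:
By the outcome, as a careful person would: the job done as asked, in the order asked, and still so for the second after the job is handed in, with the robot touching nothing.
It also fails if it takes over 32 s, if anything falls off the work surface, if the arm or the gripper's body presses on something with over 40 N, if the wrist force passes 120 N, or if a joint passes its speed limit or range.

## Working session

There is one attempt and no reset: what is moved stays moved. The work goes in short steps, Python scripts to look and compute and a shell command to move; the robot and the scene stay as the last step left them, time stands still between calls to the robot, and variables do not carry over. Pictures are saved under pics/ and viewed, and the job is handed in when it is done.

```bash
mkdir -p pics; cat > h.py <<'E'
import numpy as np, cv2
from workcell import env
from scipy.spatial.transform import Rotation as R
def rot(q): return R.from_quat([q[1],q[2],q[3],q[0]]).as_matrix()
def K(c): return np.array([[c['fx'],0,c['cx']],[0,c['fy'],c['cy']],[0,0,1.]])
def px2w(c,row,col,z=None):
    n=cv2.undistortPoints(np.array([[[col,row]]],float),K(c),np.array(c['D'],float))[0,0]
    d=rot(c['orientation'])@np.array([n[0],n[1],1]); o=np.array(c['origin'])
    if z is None: s=c['depth'][int(round(row)),int(round(col))]
    else: s=(z-o[2])/d[2]
    return o+s*d
def w2px(c,P):
    Rm=rot(c['orientation']).T; P=np.atleast_2d(P).astype(float)
    t=-Rm@np.array(c['origin'])
    p,_=cv2.projectPoints(P,cv2.Rodrigues(Rm)[0],t,K(c),np.array(c['D'],float)); return p[:,0,:]
def save(c,n): cv2.imwrite('pics/'+n,cv2.cvtColor(c['pixels'],cv2.COLOR_RGB2BGR))
E
python3 - <<'E'
from h import *
np.set_printoptions(precision=4,suppress=True)
print(env.get_state(), env.nose_length)
for n in ['top','side']:
    c=env.read_camera(n); save(c,n+'0.png'); print(n,c['origin'],c['orientation'],c['fx'],c['D'])
    for t in ['box','stop','hinge','bar','stand','upright','block']:
        print(t,[(np.round(d['location'],1),round(d['score'],2)) for d in env.pinpoint(n,t)][:3])
E
```

```text
{'clock': 0.0, 'joint_pos': array([1.0484, 0.314 , 0.045 , 1.3036, 0.    , 1.4312]), 'qvel': array([ 0.0004,  0.0011,  0.0018,  0.0008, -0.0012,  0.0023]), 'tau': array([ -0.0025, -48.063 ,  29.8533,   0.0193,  -0.0002,  -0.    ]), 'tcp_pos': array([0.2145, 0.5329, 0.2071]), 'orientation': array([-0.0003,  0.1902,  0.9817, -0.0008]), 'wrist_force': array([-0.3802,  0.1223,  0.6044]), 'ft_torque': array([-0.0199, -0.0042,  0.0113]), 'finger_gap': 0.08515157400415177} 0.011
top [ 0.4123 -0.021   1.2807] [-0.0454  0.7057 -0.7054  0.0477] 481.6333797368007 [0.0246 0.     0.     0.     0.    ]
box [(array([167.8, 306.9]), 0.72), (array([218.3, 277.6]), 0.53)]
stop [(array([149.8, 306.6]), 0.87)]
hinge [(array([165.7, 311.6]), 0.87)]
bar [(array([216.6, 276.3]), 0.85), (array([165.8, 308.8]), 0.47)]
stand [(array([232.6, 236.4]), 0.76), (array([214.6, 298. ]), 0.63)]
upright [(array([228.4, 223.7]), 0.78), (array([193.5, 303.5]), 0.63), (array([216. , 348.4]), 0.39)]
block [(array([212.8, 346.2]), 0.91)]
side [ 0.1536 -0.8512  0.8507] [-0.4092  0.8841 -0.2045  0.0951] 446.9195432704043 [0.0277 0.     0.     0.     0.    ]
box [(array([234.9, 331.9]), 0.64)]
stop [(array([226.9, 344.5]), 0.98), (array([272.6, 309.9]), 0.28)]
hinge [(array([214.7, 331.4]), 0.67), (array([378.9, 301.5]), 0.19)]
bar [(array([219.5, 273.9]), 0.67)]
stand [(array([241.8, 290.3]), 0.71), (array([207.1, 243.3]), 0.56)]
upright [(array([231.9, 303.6]), 0.7), (array([270.6, 306.7]), 0.6), (array([199.5, 248.1]), 0.49)]
block [(array([271.7, 308.8]), 0.7)]
```

View pics/top0.png

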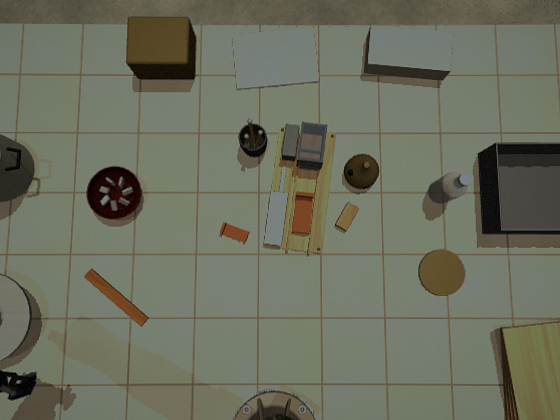

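View pics/side0.png

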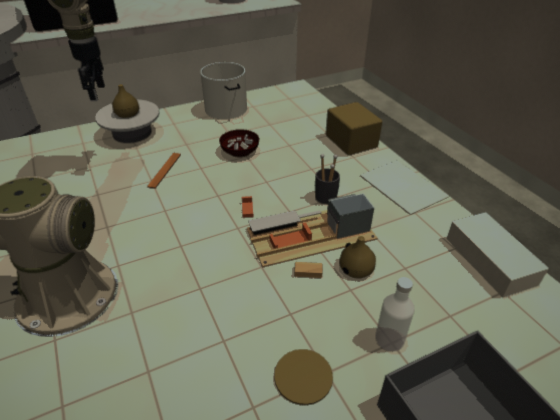

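```bash
python3 - <<'E'
from h import *
c=env.read_camera('top')
cv2.imwrite('pics/topz.png',cv2.resize(cv2.cvtColor(c['pixels'][105:265,235:375],cv2.COLOR_RGB2BGR),None,fx=3.7,fy=3.7,interpolation=cv2.INTER_CUBIC))
c2=env.read_camera('side')
cv2.imwrite('pics/sidez.png',cv2.resize(cv2.cvtColor(c2['pixels'][180:290,235:395],cv2.COLOR_RGB2BGR),None,fx=5,fy=5,interpolation=cv2.INTER_CUBIC))
for nm,r,cc,z in [('bar',216.6,276.3,.032),('hinge',165.7,311.6,.066),('stop',149.8,306.6,.021),('stand',214.6,298,.006),('upr',193.5,303.5,.026)]:
    print(nm,px2w(c,r,cc,z),px2w(c,r,cc))
for nm,r,cc,z in [('bar',219.5,273.9,.032),('hinge',214.7,331.4,.066),('stop',226.9,344.5,.021),('stand',241.8,290.3,.006),('upr',231.9,303.6,.026)]:
    print(nm,px2w(c2,r,cc,z),px2w(c2,r,cc))
E
```

```text
bar [ 0.55024009 -0.00646147  0.032     ] [ 0.55038856 -0.00644584  0.03065553]
hinge [ 0.67825519 -0.09737087  0.066     ] [ 0.6775432  -0.09716632  0.06925233]
stop [ 0.73153267 -0.08711338  0.021     ] [ 0.71341838 -0.08336003  0.0924877 ]
stand [ 0.55850798 -0.0639462   0.006     ] [ 0.5580701  -0.06381747  0.00981875]
upr [ 0.61222511 -0.0779831   0.026     ] [ 0.61020004 -0.07740554  0.03871165]
bar [ 0.54967555 -0.00059402  0.032     ] [ 0.54856994 -0.00296843  0.03428524]
hinge [ 0.68138433 -0.0862673   0.066     ] [ 0.67986382 -0.08847103  0.06826057]
stop [ 0.71731466 -0.1030469   0.021     ] [ 0.7011553  -0.12449362  0.04478318]
stand [ 0.56275555 -0.07634543  0.006     ] [ 0.55908863 -0.08328986  0.01357003]
upr [ 0.60313852 -0.07608095  0.026     ] [ 0.6053673  -0.07223793  0.02191136]
```

View pics/topz.png

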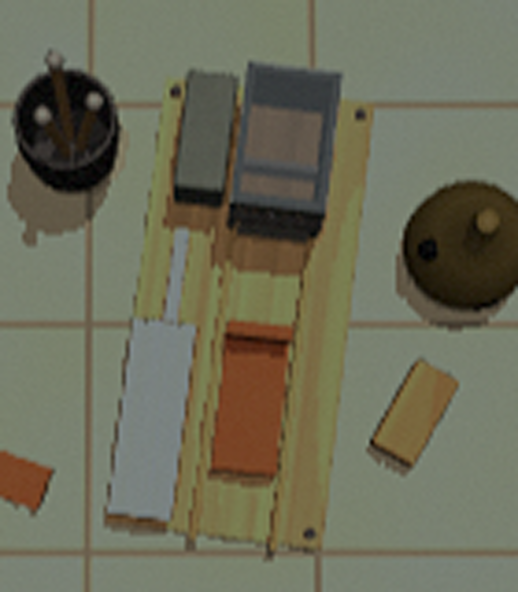

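View pics/sidez.png

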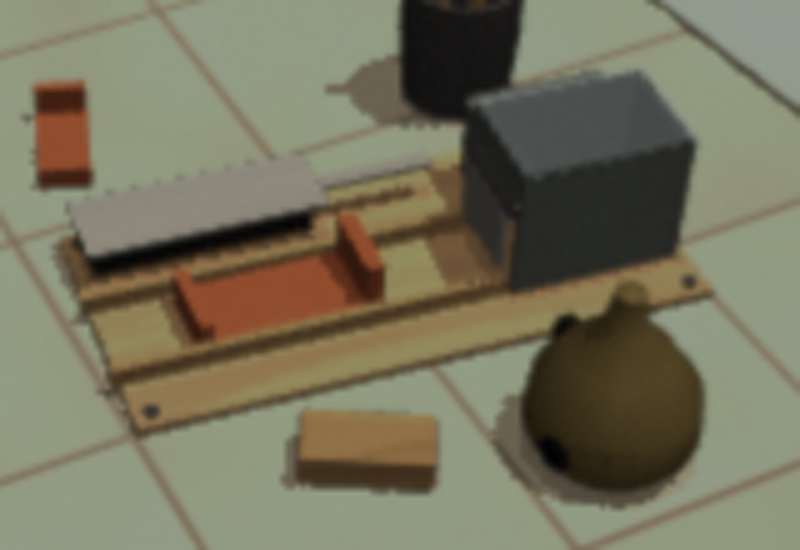

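```bash
cat > fit.py <<'E'
from h import *
from scipy.optimize import least_squares
ct=env.read_camera('top'); cs=env.read_camera('side')
T=[((-75,91,32),(133,320)),((-75,45,32),(196,322)),((-215,45,32),(169,521)),((-215,91,32),(107,514)),
((103,33,93),(248,63)),((103,-33,93),(341,73)),((101,74,62),(187,70)),((101,38,62),(238,76)),((16,74,62),(174,193))]
S=[((-215,91,32),(68,205)),((-75,91,32),(300,155)),((-75,45,32),(328,188)),((-215,45,32),(95,250)),((103,33,93),(640,71)),((103,-33,93),(693,141)),((3,-33,93),(525,178)),((3,33,93),(467,103)),((3,-33,6),(512,288))]
def M(p,P):
    x,y,a=p; P=np.array(P,float)/1000; c,s=np.cos(a),np.sin(a)
    return np.c_[x+c*P[:,0]-s*P[:,1],y+s*P[:,0]+c*P[:,1],P[:,2]]
tp=np.array([t[1] for t in T],float); tp=(tp+.5)/3.7-.5+[235,105]
sp=np.array([t[1] for t in S],float); sp=(sp+.5)/5-.5+[235,180]
rt=lambda p:(w2px(ct,M(p,[t[0] for t in T]))-tp)
rs=lambda p:(w2px(cs,M(p,[t[0] for t in S]))-sp)
np.set_printoptions(precision=4,suppress=True)
for n,f in [('top',rt),('side',rs),('both',lambda p:np.r_[rt(p),rs(p)])]:
    r=least_squares(lambda p:f(p).ravel(),[.67,-.09,-.15],loss='soft_l1'); print(n,r.x,r.cost); print(f(r.x).round(1).tolist())
E
python3 fit.py
```

```text
top [ 0.6815 -0.0904 -0.1271] 2.2776348711980767
[[-0.3, -0.4], [0.1, 1.3], [0.6, 0.5], [-0.3, 0.1], [-0.2, -0.5], [0.4, 0.0], [0.1, 0.1], [0.0, 0.2], [-0.5, -1.6]]
side [ 0.6831 -0.0892 -0.1382] 7.060921515820045
[[-0.8, -0.8], [0.2, -0.8], [0.1, 2.7], [-1.9, 0.9], [0.3, -0.9], [0.8, -0.5], [-0.2, -0.3], [1.5, -0.3], [-0.3, 1.9]]
both [ 0.682  -0.0902 -0.1292] 10.362512023959319
[[-0.4, -0.7], [-0.0, 1.0], [0.3, 0.2], [-0.5, -0.2], [-0.2, -0.7], [0.5, -0.1], [0.2, -0.2], [0.1, -0.1], [-0.5, -1.9], [-1.2, 0.1], [-0.2, -0.3], [-0.1, 3.2], [-2.0, 1.7], [-0.1, -0.8], [0.6, -0.4], [-0.3, -0.0], [1.2, 0.0], [-0.4, 2.2]]
```

```bash
cat > ov.py <<'E'
from h import *
import sys
B=np.array([.682,-.0902,-.129])
def M(P,p=B):
    x,y,a=p; P=np.atleast_2d(np.array(P,float))/1000; c,s=np.cos(a),np.sin(a)
    return np.c_[x+c*P[:,0]-s*P[:,1],y+s*P[:,0]+c*P[:,1],P[:,2]]
def W2B(w,p=B):
    x,y,a=p; c,s=np.cos(a),np.sin(a); d=np.array(w)[:2]-[x,y]
    return np.array([c*d[0]+s*d[1],-s*d[0]+c*d[1],w[2]])*1000
def draw(c,name,r0,r1,c0,c1,f,sx=None,p=B):
    im=cv2.resize(cv2.cvtColor(c['pixels'][r0:r1,c0:c1],cv2.COLOR_RGB2BGR),None,fx=f,fy=f,interpolation=cv2.INTER_CUBIC)
    im=np.clip(im.astype(int)*1.3,0,255).astype(np.uint8)
    def poly(P,col,cl=True):
        q=(w2px(c,M(P,p))-[c0,r0]+.5)*f-.5
        cv2.polylines(im,[np.round(q).astype(int)],cl,col,1,cv2.LINE_AA)
    poly([(-215,45,32),(-75,45,32),(-75,91,32),(-215,91,32)],(255,0,255))
    poly([(3,-33,93),(103,-33,93),(103,33,93),(3,33,93)],(0,255,255))
    poly([(-220,-31,18),(3,-31,18)],(0,255,0),0);poly([(-220,31,18),(3,31,18)],(0,255,0),0)
    if sx is not None:
        poly([(sx-52.5,-23,28),(sx-52.5,23,28),(sx-44.5,23,28),(sx-44.5,-23,28)],(255,255,0))
        poly([(sx+52.5,-23,40),(sx+52.5,23,40),(sx+42.5,23,40),(sx+42.5,-23,40)],(255,255,0))
    cv2.imwrite('pics/'+name,im)
E
python3 - <<'E'
from ov import *
np.set_printoptions(precision=1,suppress=True)
c=env.read_camera('top');s=env.read_camera('side')
print(W2B(px2w(c,214.6,298,.006)),W2B(px2w(c,193.5,303.5,.026)),W2B(px2w(s,241.8,290.3,.006)),W2B(px2w(s,231.9,303.6,.026)))
draw(c,'ovt.png',105,265,235,375,3.7,-122); draw(s,'ovs.png',180,290,235,395,5,-122)
# other landmarks
for t in ['jar','house','block']:
    print(t,W2B(px2w(c,*env.pinpoint('top',t)[0]['location'],0.)))
E
```

```text
[-125.8   10.1    6. ] [-70.8   3.1  26. ] [-120.    -1.6    6. ] [-80.    3.9  26. ]
jar [ 50.5 161.9   0. ]
house [  -1.1 -143.3    0. ]
block [-109.9 -121.     0. ]
```

View pics/ovt.png

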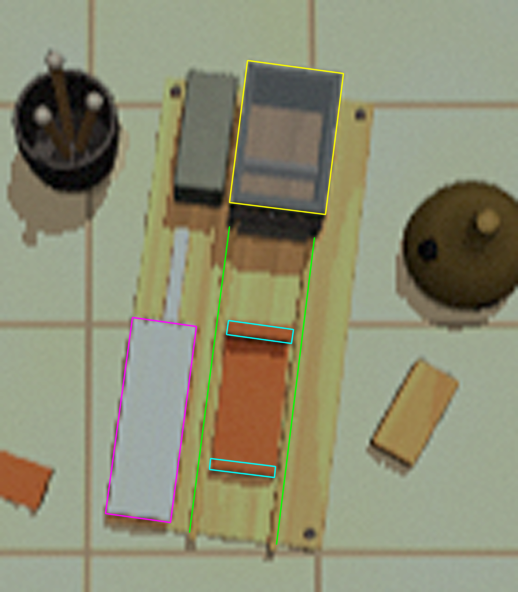

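View pics/ovs.png

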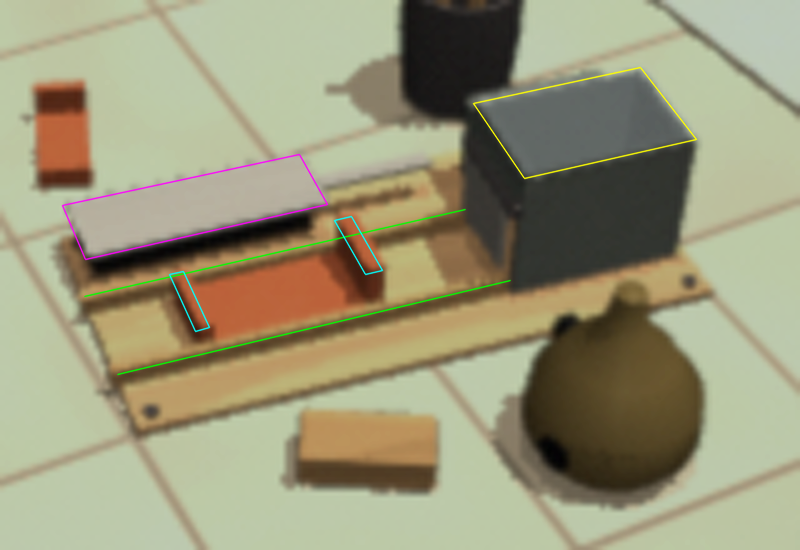

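```bash
cat > go.py <<'E'
from ov import *
def rep(tx,ty,tz):
    s=env.get_state(); Rm=rot(s['orientation']); p=s['tcp_pos']
    ty_az=np.arctan2(Rm[1,1],Rm[0,1]); want=np.pi/2+B[2]
    print('t',round(s['clock'],2),'tcp box',W2B(p).round(1),'F',np.round(s['wrist_force'],1),'gap',round(s['finger_gap']*1000,1),'z axis',Rm[:,2].round(3),'turn units',round(float(-np.degrees(want-ty_az)/5),2))
    tgt=M([(tx,ty,tz)])[0]; print('tool delta now frame units',((Rm.T@(tgt-p))/.8).round(4))
    c,q=np.cos(want),np.sin(want); yv=np.array([c,q,0]); zv=np.array([0,0,-1.]); xv=np.cross(yv,zv)
    d=tgt-p; print('aligned frame units',(np.array([xv@d,yv@d,zv@d])/.8).round(4),'mm',(np.array([xv@d,yv@d,zv@d])*1000).round(1))
E
python3 -c "
from go import *
rep(-200,37,190)"
```

```text
t 1.25 tcp box [-543.6  558.3  208. ] F [-0.5 -0.   0.2] gap 85.2 z axis [ 0.  0. -1.] turn units -2.91
tool delta now frame units [-0.5793 -0.523   0.0225]
aligned frame units [-0.4294 -0.6516  0.0225] mm [-343.6 -521.3   18. ]
```

```bash
python3 -m creep '{"hand":[60,60,60,60,60],"delta_pos":[[0,0,0],[0,0,0],[0,0,0],[0,0,0],[0,0,0]],"turn":[-0.95,-0.95,-0.95,0,0]}' 20; python3 -c "
from go import *
rep(-200,37,190)"
```

```text
clock: 1.67
tcp_pos: [0.2148, 0.5334, 0.208]
orientation: [0.0, 0.068, 0.998, 0.0]
wrist_force: [1.1, 0.7, -0.2]
finger_gap: 0.0604
t 1.67 tcp box [-543.5  558.3  208. ] F [ 1.1  0.7 -0.2] gap 60.4 z axis [ 0.  0. -1.] turn units -0.08
tool delta now frame units [-0.4342 -0.6485  0.0225]
aligned frame units [-0.4294 -0.6517  0.0225] mm [-343.5 -521.3   18. ]
```

```bash
python3 -m creep '{"hand":[60,60,60,60,60],"delta_pos":[[-0.02,-0.03,0],[-0.022,-0.033,0],[-0.022,-0.033,0],[-0.022,-0.033,0],[-0.022,-0.033,0]],"turn":[-0.08,0,0,0,0]}'
python3 -m creep '{"hand":[60,60,60,60,60],"delta_pos":[[-0.022,-0.033,0],[-0.022,-0.033,0],[-0.022,-0.033,0],[-0.022,-0.033,0],[-0.022,-0.033,0]],"turn":[0,0,0,0,0]}'
python3 -m creep '{"hand":[60,60,60,60,60],"delta_pos":[[-0.022,-0.033,0],[-0.022,-0.033,0],[-0.022,-0.033,0],[-0.022,-0.033,0],[-0.022,-0.033,0]],"turn":[0,0,0,0,0]}'
python3 -c "
from go import *
rep(-200,37,100)"
```

```text
clock: 2.08
tcp_pos: [0.2842, 0.3926, 0.208]
orientation: [0.0, 0.064, 0.998, 0.0]
wrist_force: [0.6, -0.1, -0.1]
finger_gap: 0.06
clock: 2.5
tcp_pos: [0.3549, 0.2504, 0.2082]
orientation: [0.0, 0.065, 0.998, 0.0]
wrist_force: [1.0, -0.5, -0.1]
finger_gap: 0.0601
clock: 2.92
tcp_pos: [0.4255, 0.1081, 0.2083]
orientation: [0.0, 0.065, 0.998, 0.0]
wrist_force: [0.3, 0.4, -0.3]
finger_gap: 0.0601
t 2.92 tcp box [-279.9  163.7  208.3] F [ 0.3  0.4 -0.3] gap 60.1 z axis [ 0.001  0.    -1.   ] turn units -0.01
tool delta now frame units [-0.0999 -0.1583  0.1354]
aligned frame units [-0.0999 -0.1584  0.1353] mm [ -79.9 -126.7  108.3]
```

```bash
python3 -m creep '{"hand":[60,60,60,60,60],"delta_pos":[[-0.02,-0.032,0],[-0.02,-0.032,0],[-0.02,-0.032,0],[-0.02,-0.032,0],[-0.02,-0.03,0]],"turn":[0,0,0,0,0]}'
python3 -m creep '{"hand":[60,60,60,60,60],"delta_pos":[[0,0,0.035],[0,0,0.035],[0,0,0.035],[0,0,0.03],[0,0,0]],"turn":[0,0,0,0,0]}'
python3 - <<'E'
from go import *
rep(-200,37,70)
c=env.read_camera('top');s=env.read_camera('side')
draw(c,'t1.png',105,265,235,375,3.7,-122); draw(s,'s1.png',150,290,225,385,4.2,-122)
E
```

```text
clock: 3.33
tcp_pos: [0.4888, -0.0276, 0.2082]
orientation: [0.0, 0.065, 0.998, -0.0]
wrist_force: [-0.1, 0.6, 0.6]
finger_gap: 0.0598
clock: 3.75
tcp_pos: [0.4847, -0.0253, 0.0956]
orientation: [-0.004, 0.065, 0.998, 0.001]
wrist_force: [-0.6, -0.2, -0.9]
finger_gap: 0.0597
t 3.75 tcp box [-204.    39.    95.6] F [-0.6 -0.2 -0.9] gap 59.7 z axis [-0.008  0.002 -1.   ] turn units -0.01
tool delta now frame units [-0.0053 -0.0025  0.0319]
aligned frame units [-0.005  -0.0025  0.032 ] mm [-4.  -2.  25.6]
```

View pics/t1.png

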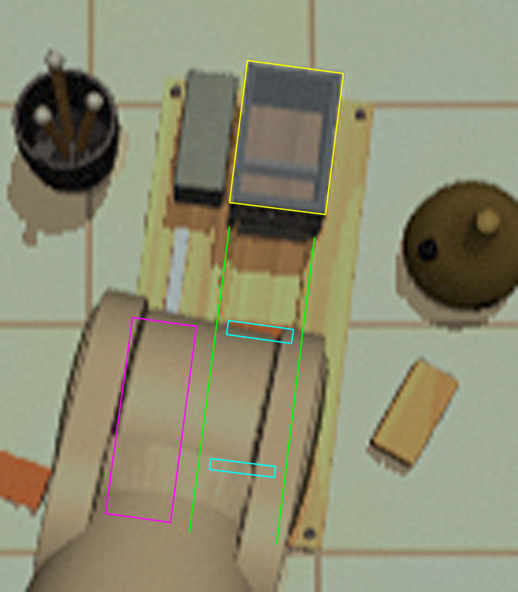

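View pics/s1.png

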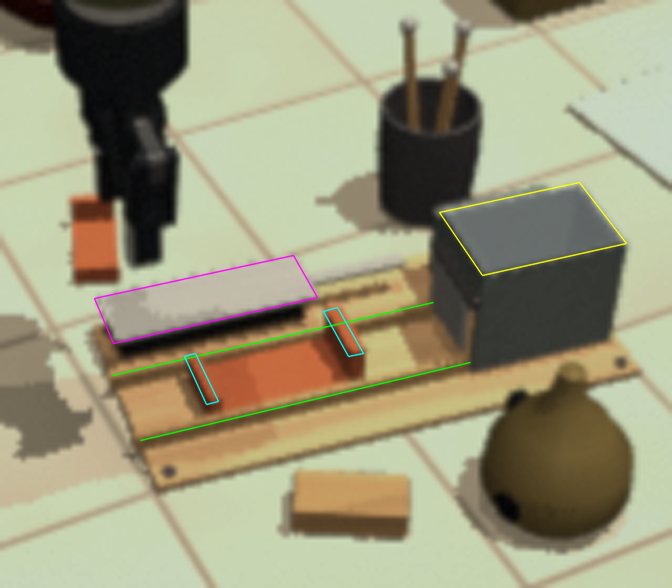

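```bash
python3 -m creep '{"hand":[60,60,60,60,60],"delta_pos":[[0,0,0],[-0.003,-0.001,0.01],[0,0,0.01],[0,0,0.01],[0,0,0.01]],"turn":[0,0,0,0,0]}'
python3 - <<'E'
from go import *
rep(-200,37,45)
s=env.read_camera('side')
draw(s,'s2.png',180,290,225,385,5,-122)
E
```

```text
clock: 4.27
tcp_pos: [0.4908, -0.027, 0.0675]
orientation: [0.0, 0.064, 0.998, -0.0]
wrist_force: [0.3, -0.3, -0.2]
finger_gap: 0.0602
t 4.27 tcp box [-197.7   38.1   67.5] F [ 0.3 -0.3 -0.2] gap 60.2 z axis [ 0.001 -0.    -1.   ] turn units 0.02
tool delta now frame units [ 0.0029 -0.0014  0.0281]
aligned frame units [ 0.0028 -0.0014  0.0282] mm [ 2.3 -1.1 22.5]
```

View pics/s2.png

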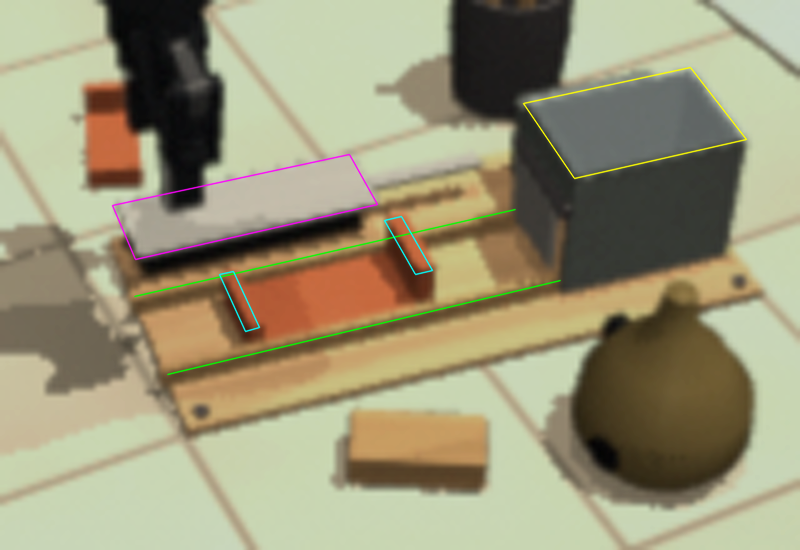

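```bash
python3 - <<'E'
from go import *
s=env.read_camera('side')
for z in (55,60,65):
  for y in (1,75):
    q=(w2px(s,M([(-208.7,y-7,z),(-186.7,y-7,z),(-186.7,y+7,z)]))-[225,180]+.5)*5-.5
    print(z,y,q.round(0).tolist())
for (u,v) in [(175,195),(190,195),(185,170),(145,115)]:
    r=180+v/5;c=225+u/5; print(u,v,W2B(px2w(s,r,c)).round(1))
E
```

```text
55 1 [[172.0, 286.0], [212.0, 277.0], [204.0, 260.0]]
55 75 [[133.0, 197.0], [172.0, 189.0], [164.0, 173.0]]
60 1 [[171.0, 279.0], [212.0, 270.0], [204.0, 253.0]]
60 75 [[132.0, 191.0], [171.0, 182.0], [164.0, 166.0]]
65 1 [[171.0, 272.0], [212.0, 263.0], [204.0, 246.0]]
65 75 [[132.0, 184.0], [171.0, 175.0], [164.0, 159.0]]
175 195 [-204.    -6.2  115.2]
190 195 [-196.4   -6.8  113.6]
185 170 [-202.5  -21.1  143.3]
145 115 [-214.8    4.   161.8]
```

```bash
python3 - <<'E'
from go import *
s=env.read_camera('side'); draw(s,'s3.png',120,290,205,385,3.5,-122)
D=s['depth']
for col in range(248,272,3):
    out=[]
    for r in range(190,232,3):
        w=W2B(px2w(s,r,col)); out.append(f"{r}:{w[0]:.0f},{w[1]:.0f},{w[2]:.0f}")
    print(col,' '.join(out))
t=env.read_camera('top')
for (r,c) in [(190,280),(200,275),(210,270),(200,265),(200,290)]: print(r,c,W2B(px2w(t,r,c)).round(0))
st=env.get_state(); print(st['joint_pos'],st['tcp_pos'])
E
```

```text
248 190:-214,60,161 193:-212,73,142 196:-179,211,21 199:-183,199,19 202:-183,200,7 205:-187,186,7 208:-190,174,6 211:-194,163,4 214:-199,141,12 217:-201,137,4 220:-203,131,-2 223:-207,115,1 226:-210,103,0 229:-215,85,6
251 190:-218,16,193 193:-217,22,180 196:-205,69,133 199:-205,70,122 202:-206,69,113 205:-207,68,104 208:-182,170,7 211:-185,160,4 214:-192,133,16 217:-193,132,5 220:-204,89,33 223:-208,76,34 226:-210,68,30 229:-214,56,31
254 190:-210,16,192 193:-210,18,181 196:-212,12,177 199:-213,8,171 202:-215,5,164 205:-198,71,99 208:-172,173,2 211:-176,162,0 214:-180,146,2 217:-183,136,0 220:-196,87,33 223:-199,77,30 226:-204,60,35 229:-206,51,33
257 190:-208,-3,205 193:-208,-2,195 196:-206,6,180 199:-189,70,118 202:-207,4,163 205:-209,-0,157 208:-210,-3,150 211:-210,-5,142 214:-209,1,127 217:-209,4,115 220:-209,3,106 223:-192,73,32 226:-194,64,29 229:-198,49,32
260 190:-200,-3,203 193:-202,-8,198 196:-203,-12,192 199:-208,-29,198 202:-209,-29,188 205:-209,-29,179 208:-208,-24,166 211:-209,-26,158 214:-208,-21,145 217:-204,-7,123 220:-203,-4,110 223:-184,69,33 226:-187,60,30 229:-1
[... 259 characters left out ...]
1 193:-116,233,0 196:-192,-22,197 199:-194,-30,194 202:-194,-29,184 205:-193,-25,172 208:-192,-20,159 211:-192,-20,149 214:-146,137,0 217:-160,90,31 220:-165,73,36 223:-169,63,34 226:-171,55,30 229:-169,63,11
269 190:-104,243,2 193:-106,236,-4 196:-112,217,-1 199:-117,201,1 202:-121,187,1 205:-126,172,2 208:-130,160,1 211:-134,146,2 214:-426,-823,851 217:-152,89,30 220:-157,73,34 223:-160,64,30 226:-164,51,32 229:-160,63,9
190 280 [-71.  66.  32.]
200 275 [-175.   57.  570.]
210 270 [-191.   63.  573.]
200 265 [-178.   72.  574.]
200 290 [-171.   35.  565.]
[-2.18462859e-01  2.45134738e-01 -4.07937442e-01  9.18858499e-01
  1.08063036e-04 -9.13673443e-02] [ 0.49015898 -0.02683465  0.06753405]
```

View pics/s3.png

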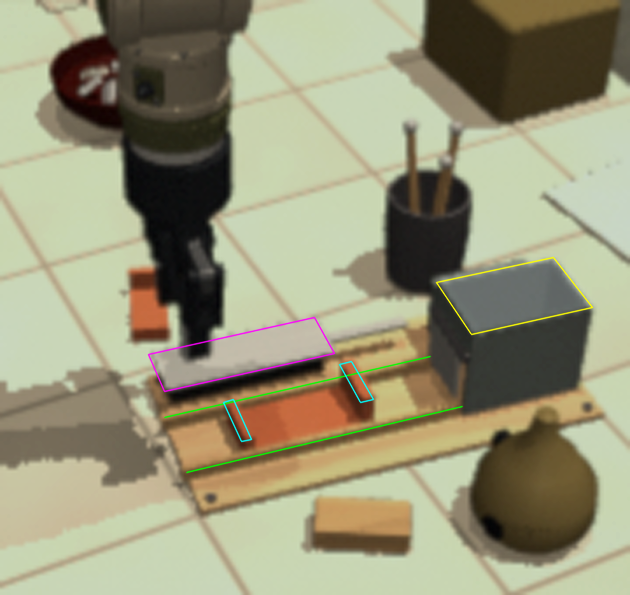

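```bash
python3 -m creep '{"hand":[60,60,60,60,60],"delta_pos":[[0,0,0.005],[0,0,0.005],[0,0,0.005],[0,0,0.003],[0,0,0]],"turn":[0,0,0,0,0]}'
python3 -m creep '{"hand":[60,60,60,60,60],"delta_pos":[[0,0,0.002],[0,0,0.002],[0,0,0.002],[0,0,0],[0,0,0]],"turn":[0,0,0,0,0]}'
python3 - <<'E'
from go import *
rep(-200,37,45)
s=env.read_camera('side')
draw(s,'s4.png',180,290,225,385,5,-122)
for col in range(254,270,3):
    print(col,[(r,W2B(px2w(s,r,col)).round(0).tolist()) for r in range(220,242,3)])
E
```

```text
clock: 4.88
tcp_pos: [0.4901, -0.0269, 0.0529]
orientation: [-0.001, 0.064, 0.998, 0.0]
wrist_force: [0.9, 0.8, -0.7]
finger_gap: 0.0602
clock: 5.3
tcp_pos: [0.4905, -0.027, 0.0487]
orientation: [-0.0, 0.064, 0.998, 0.0]
wrist_force: [-0.1, -0.4, -0.3]
finger_gap: 0.0599
t 5.3 tcp box [-198.    38.1   48.7] F [-0.1 -0.4 -0.3] gap 59.9 z axis [-0.  0. -1.] turn units 0.02
tool delta now frame units [ 0.0025 -0.0014  0.0047]
aligned frame units [ 0.0025 -0.0014  0.0047] mm [ 2.  -1.1  3.7]
254 [(220, [-197.0, 85.0, 34.0]), (223, [-200.0, 73.0, 34.0]), (226, [-202.0, 65.0, 31.0]), (229, [-206.0, 51.0, 33.0]), (232, [-204.0, 64.0, 10.0]), (235, [-206.0, 57.0, 5.0]), (238, [-212.0, 32.0, 18.0]), (241, [-213.0, 30.0, 9.0])]
257 [(220, [-209.0, 6.0, 103.0]), (223, [-210.0, 3.0, 96.0]), (226, [-209.0, 8.0, 81.0]), (229, [-199.0, 48.0, 33.0]), (232, [-196.0, 60.0, 11.0]), (235, [-198.0, 54.0, 5.0]), (238, [-204.0, 31.0, 17.0]), (241, [-206.0, 27.0, 9.0])]
260 [(220, [-209.0, -24.0, 128.0]), (223, [-204.0, -3.0, 99.0]), (226, [-204.0, -5.0, 91.0]), (229, [-191.0, 45.0, 33.0]), (232, [-188.0, 57.0, 11.0]), (235, [-191.0, 49.0, 8.0]), (238, [-197.0, 28.0, 17.0]), (241, [-198.0, 26.0, 8.0])]
263 [(220, [-196.0, -5.0, 109.0]), (223, [-197.0, -7.0, 100.0]), (226, [-196.0, -4.0, 87.0]), (229, [-182.0, 46.0, 30.0]), (232, [-179.0, 58.0, 8.0]), (235, [-183.0, 46.0, 8.0]), (238, [-188.0, 28.0, 15.0]), (241, [-189.0, 25.0, 6.0])]
266 [(220, [-164.0, 77.0, 32.0]), (223, [-168.0, 65.0, 32.0]), (226, [-172.0, 51.0, 34.0]), (229, [-168.0, 66.0, 8.0]), (232, [-171.0, 57.0, 6.0]), (235, [-178.0, 32.0, 19.0]), (238, [-180.0, 26.0, 14.0]), (241, [-181.0, 24.0, 4.0])]
269 [(220, [-157.0, 73.0, 33.0]), (223, [-160.0, 62.0, 32.0]), (226, [-164.0, 50.0, 32.0]), (229, [-161.0, 61.0, 11.0]), (232, [-162.0, 57.0, 3.0]), (235, [-173.0, 20.0, 28.0]), (238, [-172.0, 27.0, 10.0]), (241, [-173.0, 22.0, 4.0])]
```

View pics/s4.png

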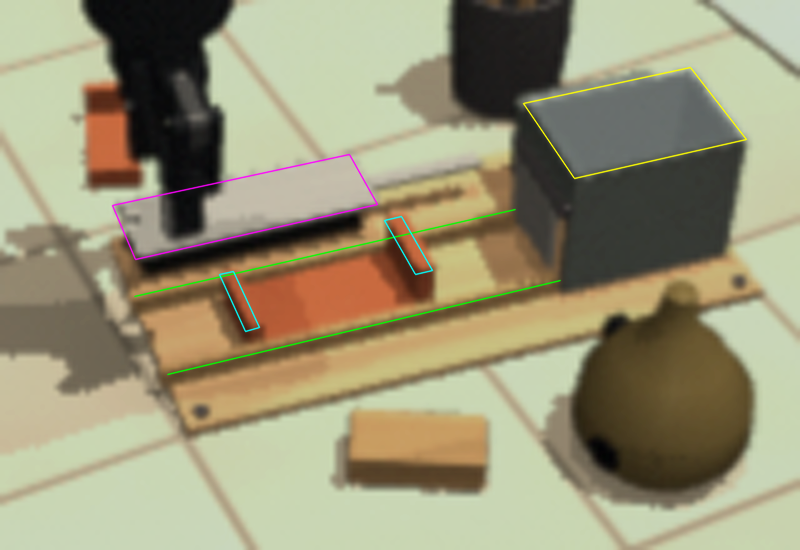

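```bash
python3 -m creep '{"hand":[60,60,60,60,60],"delta_pos":[[0,0,0.003],[0,0,0.002],[0,0,0.002],[0,0,0.001],[0,0,0]],"turn":[0,0,0,0,0]}'
python3 -m creep '{"hand":[60,60,60,60,60],"delta_pos":[[0,0,0.002],[0,0,0.002],[0,0,0.001],[0,0,0],[0,0,0]],"turn":[0,0,0,0,0]}'
python3 - <<'E'
from go import *
rep(-200,37,45)
s=env.read_camera('side')
draw(s,'s5.png',180,290,225,385,5,-122)
E
```

```text
clock: 5.77
tcp_pos: [0.4904, -0.0269, 0.0421]
orientation: [-0.0, 0.064, 0.998, 0.0]
wrist_force: [-1.0, -0.1, -0.2]
finger_gap: 0.0602
clock: 6.18
tcp_pos: [0.4905, -0.0269, 0.0383]
orientation: [-0.0, 0.064, 0.998, 0.0]
wrist_force: [0.5, 0.3, -0.6]
finger_gap: 0.0599
t 6.18 tcp box [-198.    38.1   38.3] F [ 0.5  0.3 -0.6] gap 59.9 z axis [-0.  0. -1.] turn units 0.02
tool delta now frame units [ 0.0025 -0.0014 -0.0084]
aligned frame units [ 0.0025 -0.0014 -0.0084] mm [ 2.  -1.1 -6.7]
```

View pics/s5.png

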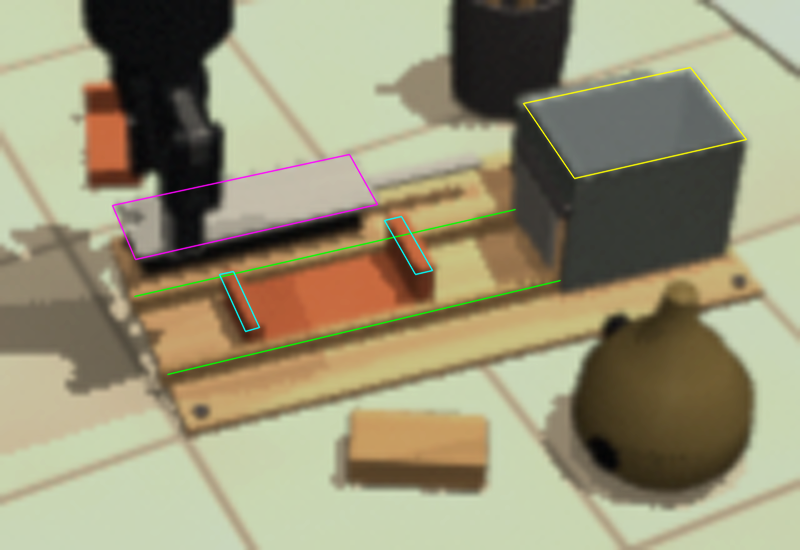

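```bash
python3 -m creep '{"hand":[60,60,60,60,60],"delta_pos":[[0,0,0.005],[0,0,0.005],[0,0,0.005],[0,0,0.003],[0,0,0]],"turn":[0,0,0,0,0]}'
python3 -m creep '{"hand":[60,60,60,60,60],"delta_pos":[[0,0,0.002],[0,0,0.002],[0,0,0.002],[0,0,0],[0,0,0]],"turn":[0,0,0,0,0]}'
python3 - <<'E'
from go import *
rep(-200,37,45)
s=env.read_camera('side')
draw(s,'s6.png',180,290,225,385,5,-122)
for col in range(257,266,3):
    print(col,[(r,W2B(px2w(s,r,col)).round(0).tolist()) for r in range(226,248,3)])
E
```

```text
clock: 6.65
tcp_pos: [0.4899, -0.0268, 0.0231]
orientation: [-0.001, 0.064, 0.998, 0.0]
wrist_force: [-0.6, 0.3, 0.8]
finger_gap: 0.0603
clock: 7.07
tcp_pos: [0.4906, -0.0269, 0.0191]
orientation: [-0.0, 0.064, 0.998, 0.0]
wrist_force: [0.5, 0.0, 0.7]
finger_gap: 0.0598
t 7.07 tcp box [-198.    38.1   19.1] F [0.5 0.  0.7] gap 59.8 z axis [-0.  0. -1.] turn units 0.02
tool delta now frame units [ 0.0025 -0.0014 -0.0323]
aligned frame units [ 0.0025 -0.0014 -0.0323] mm [  2.   -1.1 -25.9]
257 [(226, [-209.0, 8.0, 81.0]), (229, [-209.0, 10.0, 69.0]), (232, [-195.0, 63.0, 8.0]), (235, [-198.0, 54.0, 5.0]), (238, [-426.0, -823.0, 851.0]), (241, [-206.0, 27.0, 9.0]), (244, [-208.0, 19.0, 6.0]), (247, [-211.0, 8.0, 6.0])]
260 [(226, [-209.0, -23.0, 107.0]), (229, [-210.0, -24.0, 98.0]), (232, [-205.0, -5.0, 70.0]), (235, [-205.0, -4.0, 59.0]), (238, [-196.0, 29.0, 16.0]), (241, [-197.0, 28.0, 5.0]), (244, [-200.0, 17.0, 6.0]), (247, [-204.0, 6.0, 6.0])]
263 [(226, [-200.0, -19.0, 102.0]), (229, [-195.0, 0.0, 73.0]), (232, [-197.0, -3.0, 66.0]), (235, [-197.0, -2.0, 55.0]), (238, [-188.0, 29.0, 13.0]), (241, [-190.0, 24.0, 7.0]), (244, [-192.0, 15.0, 5.0]), (247, [-196.0, 4.0, 5.0])]
```

View pics/s6.png

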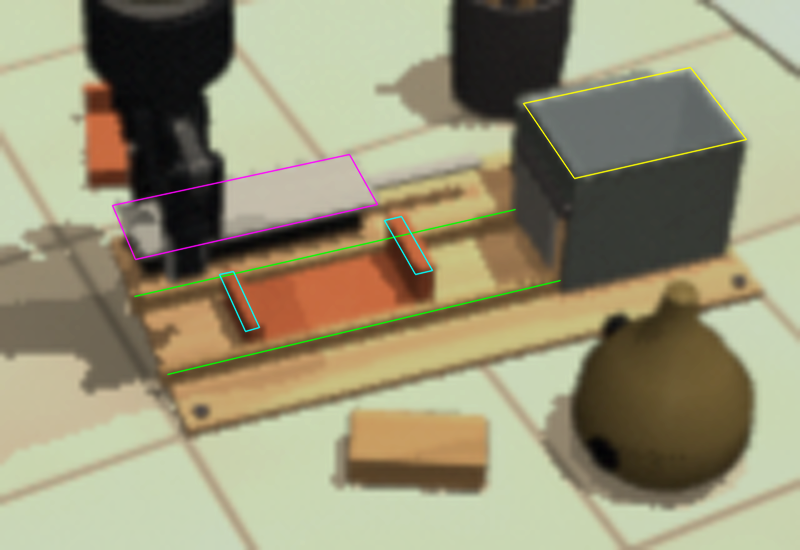

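```bash
python3 -m creep '{"hand":[60,60,60,60,60],"delta_pos":[[0,0,0.004],[0,0,0.004],[0,0,0.004],[0,0,0.003],[0,0,0]],"turn":[0,0,0,0,0]}'
python3 -m creep '{"hand":[60,60,60,60,60],"delta_pos":[[0,0,0.003],[0,0,0.002],[0,0,0.002],[0,0,0],[0,0,0]],"turn":[0,0,0,0,0]}'
python3 - <<'E'
from go import *
rep(-200,37,45)
s=env.read_camera('side')
draw(s,'s7.png',180,290,225,385,5,-122)
for col in range(257,266,3):
    print(col,[(r,W2B(px2w(s,r,col)).round(0).tolist()) for r in range(226,248,3)])
E
```

```text
clock: 7.53
tcp_pos: [0.49, -0.0268, 0.0064]
orientation: [-0.001, 0.064, 0.998, 0.0]
wrist_force: [-0.6, -0.8, -0.0]
finger_gap: 0.06
clock: 7.95
tcp_pos: [0.4907, -0.027, 0.0018]
orientation: [0.0, 0.063, 0.998, 0.0]
wrist_force: [-1.6, -0.2, 4.7]
finger_gap: 0.0597
t 7.95 tcp box [-197.8   38.1    1.8] F [-1.6 -0.2  4.7] gap 59.7 z axis [ 0.  0. -1.] turn units 0.02
tool delta now frame units [ 0.0027 -0.0014 -0.054 ]
aligned frame units [ 0.0027 -0.0014 -0.054 ] mm [  2.2  -1.1 -43.2]
257 [(226, [-210.0, 4.0, 85.0]), (229, [-211.0, 1.0, 77.0]), (232, [-196.0, 60.0, 11.0]), (235, [-198.0, 53.0, 6.0]), (238, [-204.0, 31.0, 16.0]), (241, [-206.0, 27.0, 10.0]), (244, [-209.0, 17.0, 8.0]), (247, [-212.0, 4.0, 10.0])]
260 [(226, [-209.0, -23.0, 107.0]), (229, [-210.0, -24.0, 99.0]), (232, [-210.0, -24.0, 89.0]), (235, [-205.0, -5.0, 60.0]), (238, [-205.0, -3.0, 47.0]), (241, [-204.0, 3.0, 30.0]), (244, [-201.0, 16.0, 6.0]), (247, [-205.0, 2.0, 10.0])]
263 [(226, [-202.0, -26.0, 108.0]), (229, [-199.0, -13.0, 85.0]), (232, [-201.0, -21.0, 83.0]), (235, [-197.0, -6.0, 58.0]), (238, [-197.0, -2.0, 44.0]), (241, [-190.0, 24.0, 7.0]), (244, [-193.0, 12.0, 8.0]), (247, [-196.0, 3.0, 6.0])]
```

View pics/s7.png

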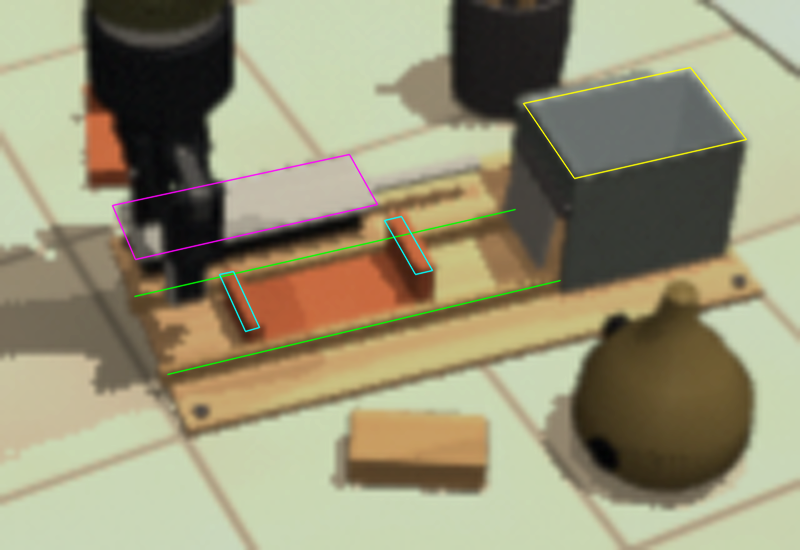

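```bash
python3 -m creep '{"hand":[60,60,60,60,60],"delta_pos":[[0,0,0.004],[0,0,0.004],[0,0,0.004],[0,0,0.003],[0,0,0]],"turn":[0,0,0,0,0]}'
python3 -m creep '{"hand":[60,60,60,60,60],"delta_pos":[[0,0,0.002],[0,0,0.002],[0,0,0],[0,0,0],[0,0,0]],"turn":[0,0,0,0,0]}'
python3 - <<'E'
from go import *
rep(-200,37,-18)
print(env.get_state()['ft_torque'])
s=env.read_camera('side')
draw(s,'s8.png',180,290,225,385,5,-122)
E
```

```text
clock: 8.42
tcp_pos: [0.4908, -0.027, -0.0103]
orientation: [0.0, 0.064, 0.998, 0.0]
wrist_force: [-1.5, -0.7, 6.2]
finger_gap: 0.06
clock: 8.83
tcp_pos: [0.4909, -0.027, -0.0131]
orientation: [0.0, 0.063, 0.998, 0.0]
wrist_force: [-2.1, -0.0, 6.4]
finger_gap: 0.06
t 8.83 tcp box [-197.7   38.1  -13.1] F [-2.1 -0.   6.4] gap 60.0 z axis [ 0.001  0.    -1.   ] turn units 0.02
tool delta now frame units [ 0.0029 -0.0014  0.0061]
aligned frame units [ 0.0029 -0.0014  0.0062] mm [ 2.3 -1.1  4.9]
[0.18516621 0.3304727  0.05813809]
```

View pics/s8.png

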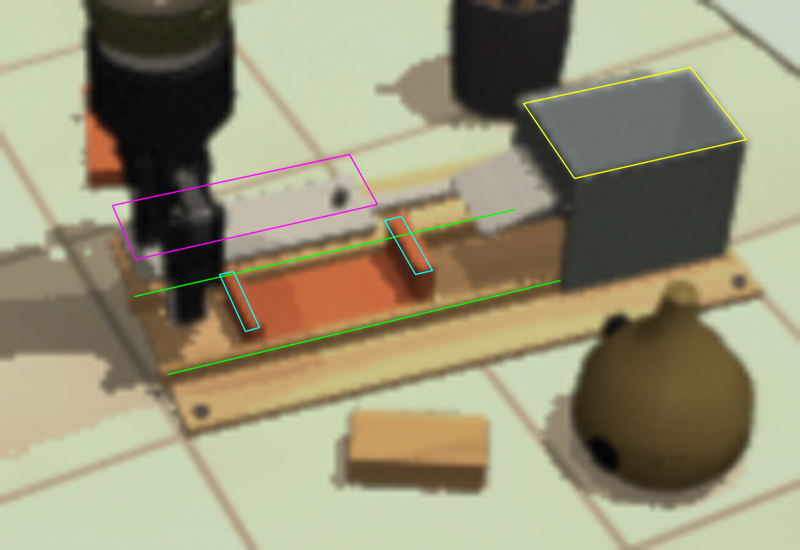

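```bash
python3 -m creep '{"hand":[60,60,60,60,60],"delta_pos":[[0,0,0.002],[0,0,0.001],[0,0,0.001],[0,0,0],[0,0,0]],"turn":[0,0,0,0,0]}'
```

```text
clock: 9.3
tcp_pos: [0.491, -0.0269, -0.0149]
orientation: [0.001, 0.063, 0.998, 0.0]
wrist_force: [-6.5, -0.3, 21.4]
finger_gap: 0.06
```

```bash
python3 -m creep '{"hand":[60,60,60,60,60],"delta_pos":[[0,0,0.001],[0,0,0.001],[0,0,0],[0,0,0],[0,0,0]],"turn":[0,0,0,0,0]}'
```

```text
clock: 9.72
tcp_pos: [0.4911, -0.0269, -0.0152]
orientation: [0.001, 0.063, 0.998, 0.0]
wrist_force: [-10.5, -1.2, 32.8]
finger_gap: 0.0598
```

```bash
python3 -m creep '{"hand":[60,60,60,60,60],"delta_pos":[[-0.002,0,-0.0015],[-0.005,0,0],[-0.007,0,0],[-0.007,0,0],[-0.007,0,0]],"turn":[0,0,0,0,0]}'
```

```text
clock: 10.13
tcp_pos: [0.4912, -0.0264, -0.0165]
orientation: [-0.018, 0.061, 0.998, 0.001]
wrist_force: [-66.6, -2.3, 85.1]
finger_gap: 0.0599
```

```bash
python3 -m creep '{"hand":[60,60,60,60,60],"delta_pos":[[0.01,0,0],[0.01,0,0],[0.008,0,0],[0,0,0],[0,0,0]],"turn":[0,0,0,0,0]}'; python3 - <<'E'
from go import *
rep(-200,37,-14)
st=env.get_state(); print(st['ft_torque'],st['tau'],st['joint_pos'])
s=env.read_camera('side')
draw(s,'s9.png',180,290,225,385,5,-122)
cv2.imwrite('pics/full9.png',cv2.cvtColor(s['pixels'],cv2.COLOR_RGB2BGR))
E
```

```text
clock: 10.55
tcp_pos: [0.4909, -0.0269, -0.0149]
orientation: [0.001, 0.063, 0.998, 0.0]
wrist_force: [-7.4, 0.2, 22.4]
finger_gap: 0.06
t 10.55 tcp box [-197.7   38.2  -14.9] F [-7.4  0.2 22.4] gap 60.0 z axis [ 0.002  0.    -1.   ] turn units 0.03
tool delta now frame units [ 0.0029 -0.0015 -0.0012]
aligned frame units [ 0.0029 -0.0015 -0.0012] mm [ 2.3 -1.2 -0.9]
[0.71573431 1.34979253 0.22204108] [  0.04290164 -33.16927314  20.37708879  -3.12775947  -0.25744149
   0.23592342] [-2.18559813e-01  3.41452414e-01 -5.14158844e-01  7.13238502e-01
  5.63891022e-04 -9.17865559e-02]
```

View pics/s9.png

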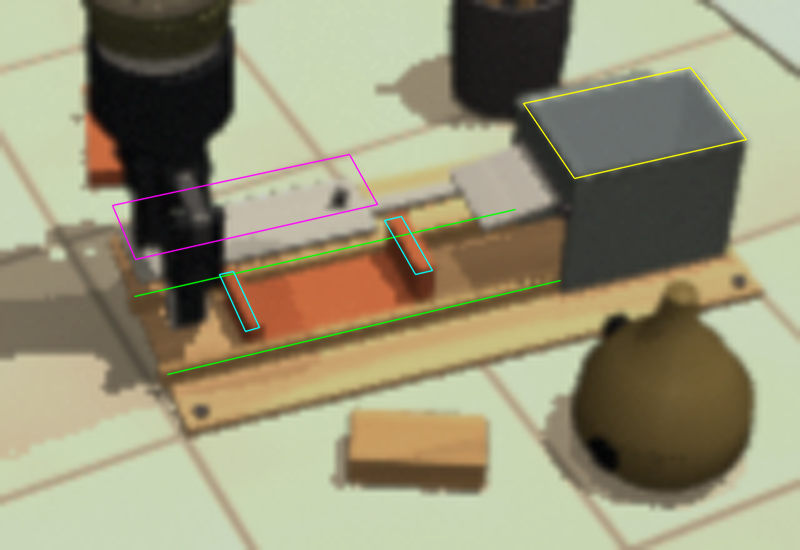

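View pics/full9.png

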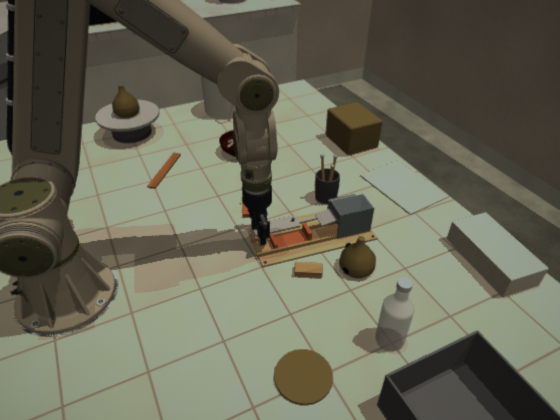

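```bash
python3 - <<'E'
from go import *
s=env.read_camera('side')
for z in (14,20,32): print(z,W2B(px2w(s,180+197/5,225+340/5,z/1000)).round(1), W2B(px2w(s,180+215/5,225+130/5,z/1000)).round(1))
for r in range(215,224): print(r,[tuple(W2B(px2w(s,r,c)).round(0).astype(int)) for c in range(291,296)])
im=cv2.cvtColor(s['pixels'][200:250,240:320],cv2.COLOR_RGB2BGR)
cv2.imwrite('pics/z9.png',cv2.resize(np.clip(im*1.5,0,255).astype(np.uint8),None,fx=10,fy=10,interpolation=cv2.INTER_CUBIC))
t=env.read_camera('top')
im=cv2.cvtColor(t['pixels'][150:260,235:325],cv2.COLOR_RGB2BGR)
cv2.imwrite('pics/tz9.png',cv2.resize(np.clip(im*1.5,0,255).astype(np.uint8),None,fx=5,fy=5,interpolation=cv2.INTER_CUBIC))
E
```

```text
14 [-84.8  74.5  14. ] [-202.4   97.9   14. ]
20 [-87.3  68.1  20. ] [-204.    91.3   20. ]
32 [-92.2  55.2  32. ] [-207.2   78.1   32. ]
215 [(np.int64(-77), np.int64(113), np.int64(-3)), (np.int64(-75), np.int64(109), np.int64(0)), (np.int64(-73), np.int64(107), np.int64(1)), (np.int64(-76), np.int64(91), np.int64(15)), (np.int64(-66), np.int64(108), np.int64(-2))]
216 [(np.int64(-85), np.int64(91), np.int64(14)), (np.int64(-83), np.int64(89), np.int64(15)), (np.int64(-81), np.int64(84), np.int64(18)), (np.int64(-78), np.int64(85), np.int64(16)), (np.int64(-74), np.int64(88), np.int64(13))]
217 [(np.int64(-88), np.int64(84), np.int64(16)), (np.int64(-84), np.int64(86), np.int64(14)), (np.int64(-83), np.int64(80), np.int64(18)), (np.int64(-78), np.int64(84), np.int64(13)), (np.int64(-76), np.int64(83), np.int64(14))]
218 [(np.int64(-88), np.int64(82), np.int64(14)), (np.int64(-90), np.int64(70), np.int64(24)), (np.int64(-86), np.int64(71), np.int64(22)), (np.int64(-81), np.int64(78), np.int64(15)), (np.int64(-76), np.int64(81), np.int64(11))]
219 [(np.int64(-90), np.int64(78), np.in
[... 409 characters left out ...]
nt64(14))]
221 [(np.int64(-92), np.int64(71), np.int64(13)), (np.int64(-90), np.int64(68), np.int64(14)), (np.int64(-88), np.int64(66), np.int64(16)), (np.int64(-84), np.int64(68), np.int64(13)), (np.int64(-83), np.int64(64), np.int64(16))]
222 [(np.int64(-95), np.int64(63), np.int64(17)), (np.int64(-92), np.int64(64), np.int64(15)), (np.int64(-89), np.int64(62), np.int64(16)), (np.int64(-85), np.int64(65), np.int64(12)), (np.int64(-83), np.int64(64), np.int64(12))]
223 [(np.int64(-96), np.int64(60), np.int64(16)), (np.int64(-92), np.int64(62), np.int64(13)), (np.int64(-89), np.int64(62), np.int64(12)), (np.int64(-87), np.int64(59), np.int64(14)), (np.int64(-84), np.int64(60), np.int64(12))]
```

View pics/z9.png

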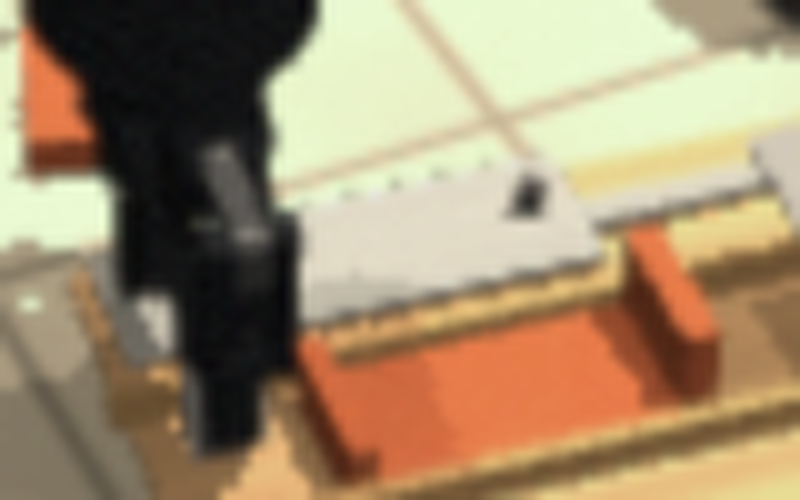

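View pics/tz9.png

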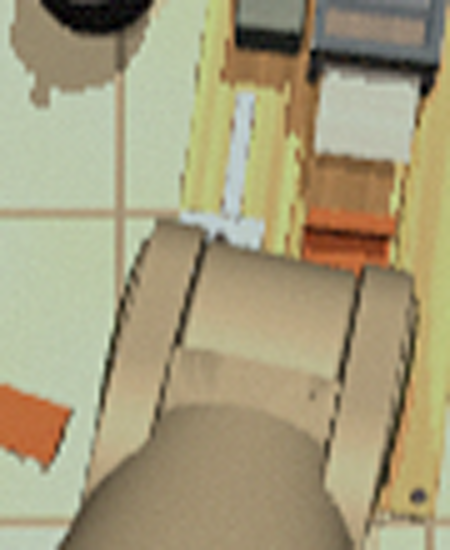

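```bash
python3 -m creep '{"hand":[60,60,60,68,68],"delta_pos":[[0,0,-0.012],[0,0,-0.012],[0,0,-0.012],[0,0.0035,0],[0,0.0035,0]],"turn":[0,0,0,0,0]}'
python3 - <<'E'
from go import *
rep(-198,44,2)
s=env.read_camera('side')
draw(s,'s10.png',180,290,225,385,5,-122)
E
```

```text
clock: 11.12
tcp_pos: [0.4919, -0.0214, 0.0119]
orientation: [0.001, 0.064, 0.998, -0.0]
wrist_force: [-0.4, 0.7, -0.2]
finger_gap: 0.0679
t 11.12 tcp box [-197.3   43.8   11.9] F [-0.4  0.7 -0.2] gap 67.9 z axis [ 0.001 -0.    -1.   ] turn units 0.02
tool delta now frame units [0.0008 0.0003 0.0124]
aligned frame units [0.0008 0.0003 0.0124] mm [0.7 0.2 9.9]
```

View pics/s10.png

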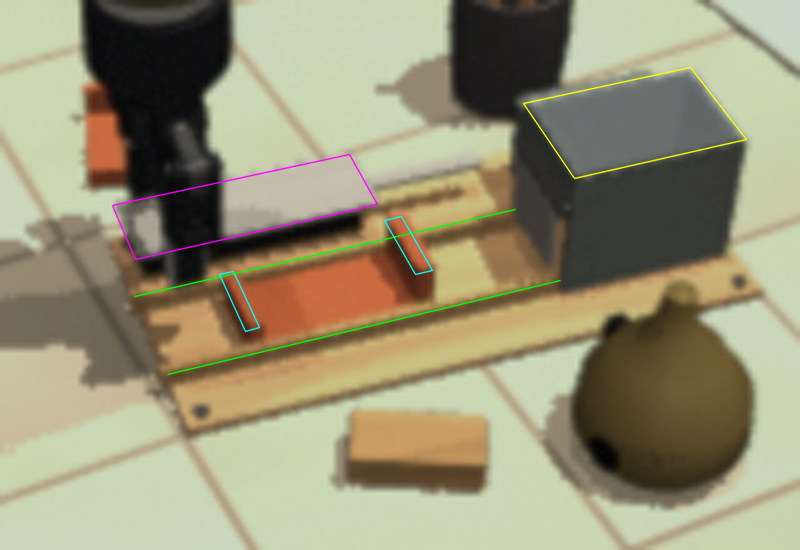

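```bash
python3 -m creep '{"hand":[68,68,68,68,68],"delta_pos":[[0,0,0.008],[0,0,0.008],[0,0,0.008],[0,0,0.006],[0,0,0]],"turn":[0,0,0,0,0]}'
python3 -m creep '{"hand":[68,68,68,68,68],"delta_pos":[[0,0,0.002],[0,0,0.001],[0,0,0],[0,0,0],[0,0,0]],"turn":[0,0,0,0,0]}'
```

```text
clock: 11.58
tcp_pos: [0.4915, -0.0212, -0.0135]
orientation: [0.0, 0.064, 0.998, 0.0]
wrist_force: [0.5, -0.7, 7.3]
finger_gap: 0.0682
clock: 12.0
tcp_pos: [0.4916, -0.0212, -0.0152]
orientation: [0.0, 0.063, 0.998, 0.0]
wrist_force: [-0.8, 0.8, 6.5]
finger_gap: 0.068
```

```bash
python3 -m creep '{"hand":[68,68,68,68,68],"delta_pos":[[0,0,0.001],[0,0,0.001],[0,0,0],[0,0,0],[0,0,0]],"turn":[0,0,0,0,0]}'
```

```text
clock: 12.42
tcp_pos: [0.4915, -0.0212, -0.0166]
orientation: [0.0, 0.063, 0.998, 0.0]
wrist_force: [-0.9, -0.0, 8.4]
finger_gap: 0.0681
```

```bash
python3 -m creep '{"hand":[68,68,68,68,68],"delta_pos":[[0,0,0.001],[0,0,0.0005],[0,0,0],[0,0,0],[0,0,0]],"turn":[0,0,0,0,0]}'
python3 -m creep '{"hand":[68,68,68,68,68],"delta_pos":[[-0.003,0,0],[-0.003,0,0],[0,0,0],[0,0,0],[0,0,0]],"turn":[0,0,0,0,0]}'
```

```text
clock: 12.83
tcp_pos: [0.4916, -0.0211, -0.0169]
orientation: [0.0, 0.063, 0.998, 0.001]
wrist_force: [-4.0, 0.7, 17.3]
finger_gap: 0.0678
clock: 13.25
tcp_pos: [0.4917, -0.021, -0.0172]
orientation: [-0.004, 0.063, 0.998, 0.001]
wrist_force: [-14.9, -0.1, 29.0]
finger_gap: 0.0683
```

```bash
python3 -m creep '{"hand":[68,68,68,68,68],"delta_pos":[[0,0,-0.001],[0,0,-0.001],[0,0,0],[-0.003,0,0],[0,0,0]],"turn":[0,0,0,0,0]}'
```

```text
clock: 13.67
tcp_pos: [0.4937, -0.0212, -0.0169]
orientation: [-0.004, 0.063, 0.998, 0.001]
wrist_force: [-11.2, 0.5, 18.9]
finger_gap: 0.0685
```

```bash
python3 -m creep '{"hand":[68,68,68,68,68],"delta_pos":[[-0.003,0,-0.0007],[-0.004,0,0],[-0.004,0,0],[-0.004,0,0],[-0.004,0,0]],"turn":[0,0,0,0,0]}'; python3 -c "
from go import *
rep(-89,44,-16.5)"
```

```text
clock: 14.08
tcp_pos: [0.5088, -0.0231, -0.0167]
orientation: [-0.004, 0.063, 0.998, 0.001]
wrist_force: [-11.2, 0.9, 16.0]
finger_gap: 0.0679
t 14.08 tcp box [-180.4   44.3  -16.7] F [-11.2   0.9  16. ] gap 67.9 z axis [-0.008  0.002 -1.   ] turn units 0.03
tool delta now frame units [-0.1142 -0.0007 -0.0012]
aligned frame units [-0.1142 -0.0004 -0.0002] mm [-91.4  -0.3  -0.2]
```

```bash
python3 -m creep '{"hand":[68,68,68,68,68],"delta_pos":[[-0.006,0,0],[-0.006,0,0],[-0.006,0,0],[-0.006,0,0],[-0.006,0,0]],"turn":[0,0,0,0,0]}'; python3 - <<'E'
from go import *
rep(-89,44,-16.5)
s=env.read_camera('side')
draw(s,'s11.png',180,290,225,385,5)
t=env.read_camera('top'); draw(t,'t11.png',105,265,235,375,3.7)
E
```

```text
clock: 14.5
tcp_pos: [0.5322, -0.0259, -0.0167]
orientation: [-0.005, 0.063, 0.998, 0.001]
wrist_force: [-11.2, 1.3, 15.6]
finger_gap: 0.0682
t 14.5 tcp box [-156.8   44.5  -16.7] F [-11.2   1.3  15.6] gap 68.2 z axis [-0.009  0.003 -1.   ] turn units 0.03
tool delta now frame units [-0.0848 -0.0008 -0.001 ]
aligned frame units [-0.0848 -0.0006 -0.0002] mm [-67.8  -0.5  -0.2]
```

View pics/s11.png

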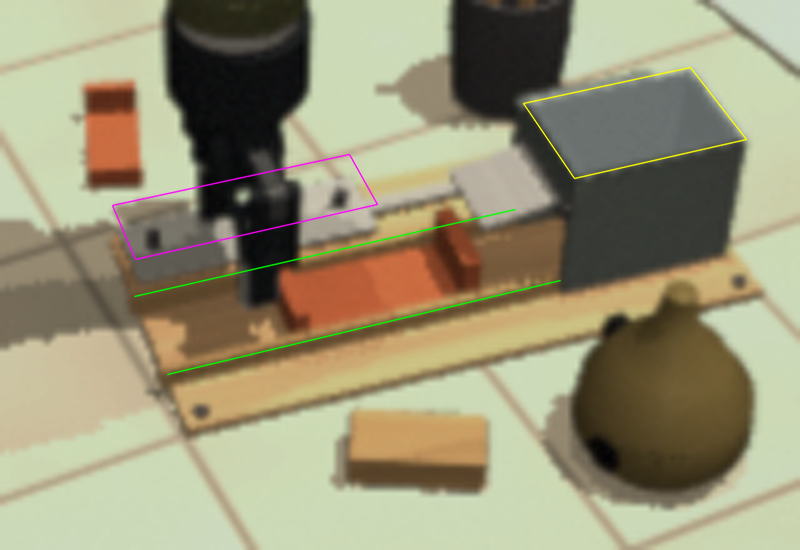

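View pics/t11.png

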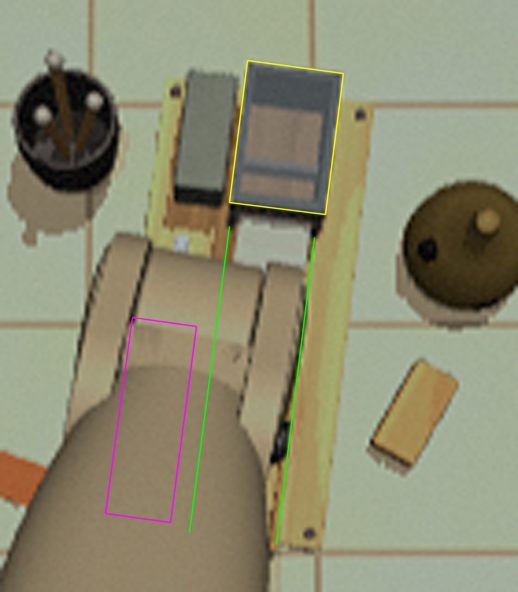

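```bash
python3 -m creep '{"hand":[68,68,68,68,68],"delta_pos":[[-0.006,0,0],[-0.006,0,0],[-0.006,0,0],[-0.006,0,0],[-0.006,0,0]],"turn":[0,0,0,0,0]}'; python3 - <<'E'
from go import *
rep(-89,44,-16.5)
s=env.read_camera('side')
draw(s,'s12.png',180,290,225,385,5)
E
```

```text
clock: 15.02
tcp_pos: [0.5563, -0.029, -0.0166]
orientation: [-0.004, 0.063, 0.998, 0.001]
wrist_force: [-11.7, 2.0, 15.4]
finger_gap: 0.0677
t 15.02 tcp box [-132.5   44.5  -16.6] F [-11.7   2.   15.4] gap 67.7 z axis [-0.009  0.002 -1.   ] turn units 0.03
tool delta now frame units [-0.0544 -0.0008 -0.0006]
aligned frame units [-0.0544 -0.0007 -0.0002] mm [-43.5  -0.5  -0.1]
```

View pics/s12.png

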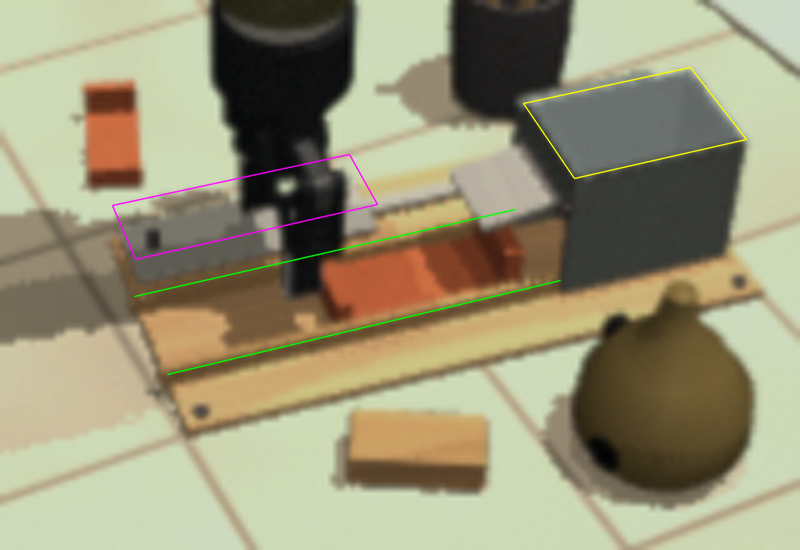

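```bash
python3 -m creep '{"hand":[68,68,68,68,68],"delta_pos":[[-0.006,0,0],[-0.006,0,0],[-0.006,0,0],[-0.006,0,0],[-0.006,0,0]],"turn":[0,0,0,0,0]}'; python3 - <<'E'
from go import *
rep(-89,44,-16.5)
s=env.read_camera('side')
draw(s,'s13.png',180,290,225,385,5,-108.5+11+52.5)
d=s['depth']
for r in range(228,244,2): print(r,[tuple(int(v) for v in W2B(px2w(s,r,c)).round(0)) for c in range(294,312,3)])
E
```

```text
clock: 15.48
tcp_pos: [0.5804, -0.0322, -0.0166]
orientation: [-0.004, 0.063, 0.998, 0.001]
wrist_force: [-10.1, 1.4, 13.2]
finger_gap: 0.0684
t 15.48 tcp box [-108.2   44.5  -16.6] F [-10.1   1.4  13.2] gap 68.4 z axis [-0.008  0.002 -1.   ] turn units 0.03
tool delta now frame units [-0.024  -0.0007 -0.0004]
aligned frame units [-0.024  -0.0006 -0.0002] mm [-19.2  -0.5  -0.1]
228 [(-117, -20, 72), (-107, -14, 64), (-100, -19, 66), (-74, 24, 21), (-62, 30, 13), (-54, 27, 13)]
230 [(-118, -21, 65), (-108, -18, 60), (-81, 28, 12), (-74, 23, 15), (-65, 23, 12), (-58, 18, 14)]
232 [(-110, -2, 40), (-102, -3, 38), (-90, 4, 28), (-76, 17, 13), (-68, 16, 12), (-60, 12, 13)]
234 [(-110, -2, 32), (-102, -3, 30), (-93, -3, 28), (-79, 10, 13), (-72, 6, 14), (-64, 3, 14)]
236 [(-110, -2, 24), (-99, 5, 16), (-95, -9, 27), (-83, 0, 15), (-73, 1, 11), (-67, -4, 14)]
238 [(-106, 8, 7), (-98, 6, 6), (-98, -16, 26), (-90, -19, 27), (-77, -9, 14), (-69, -10, 12)]
240 [(-109, -1, 9), (-100, 1, 4), (-97, -15, 18), (-91, -21, 21), (-81, -17, 15), (-74, -21, 16)]
242 [(-110, -2, 3), (-103, -9, 7), (-98, -16, 12), (-92, -24, 17), (-85, -28, 19), (-76, -28, 16)]
```

View pics/s13.png

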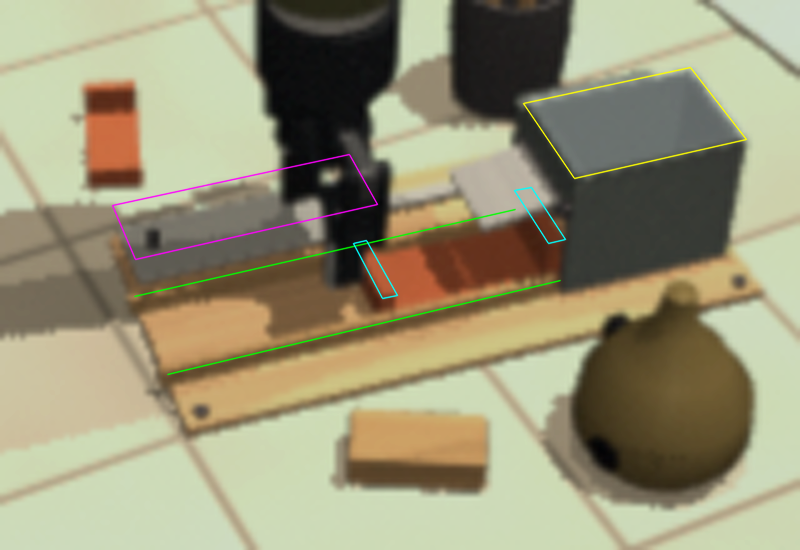

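```bash
python3 -m creep '{"hand":[68,68,68,68,68],"delta_pos":[[-0.006,0,0],[-0.006,0,0],[-0.006,0,0],[-0.005,0,0],[0,0,0]],"turn":[0,0,0,0,0]}'; python3 - <<'E'
from go import *
rep(-89,44,-16.5)
s=env.read_camera('side')
draw(s,'s14.png',180,290,225,385,5,-89+11+52.5)
for r in range(228,244,2): print(r,[tuple(int(v) for v in W2B(px2w(s,r,c)).round(0)) for c in range(300,318,3)])
E
```

```text
clock: 15.95
tcp_pos: [0.6004, -0.0349, -0.0167]
orientation: [-0.003, 0.063, 0.998, 0.001]
wrist_force: [-6.0, 1.8, 9.9]
finger_gap: 0.0679
t 15.95 tcp box [-88.   44.4 -16.7] F [-6.   1.8  9.9] gap 67.9 z axis [-0.006  0.002 -1.   ] turn units 0.03
tool delta now frame units [ 0.0012 -0.0005 -0.0002]
aligned frame units [ 0.0012 -0.0005 -0.0002] mm [ 1.  -0.4 -0.2]
228 [(-101, -20, 67), (-92, -19, 63), (-84, -20, 62), (-55, 26, 14), (-46, 25, 12), (-40, 19, 16)]
230 [(-95, -6, 46), (-85, -2, 40), (-72, 7, 28), (-58, 17, 15), (-50, 17, 13), (-43, 12, 15)]
232 [(-93, -2, 35), (-85, -4, 34), (-75, 0, 27), (-59, 15, 9), (-52, 10, 12), (-45, 5, 14)]
234 [(-92, -1, 26), (-85, -4, 26), (-77, -7, 27), (-70, -12, 29), (-57, 0, 15), (-48, -1, 13)]
236 [(-88, 10, 8), (-79, 10, 5), (-77, -7, 20), (-73, -18, 28), (-60, -8, 15), (-51, -8, 13)]
238 [(-89, 5, 5), (-82, 1, 6), (-78, -11, 16), (-74, -21, 24), (-62, -13, 13), (-55, -19, 16)]
240 [(-92, -2, 5), (-85, -6, 6), (-79, -12, 10), (-75, -23, 18), (-67, -25, 18), (-59, -29, 19)]
242 [(-96, -12, 7), (-93, -26, 19), (-85, -27, 18), (-78, -32, 20), (-67, -27, 12), (-59, -29, 11)]
```

View pics/s14.png

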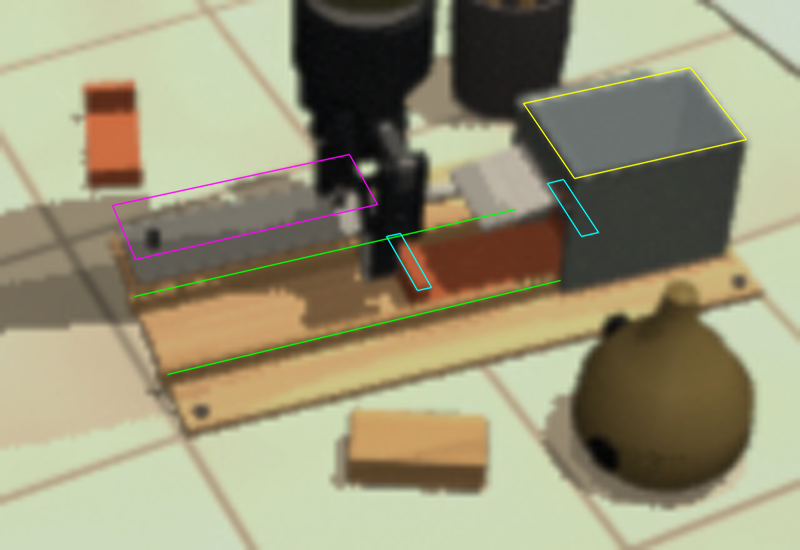

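```bash
python3 -m creep '{"hand":[68,68,68,68,68],"delta_pos":[[0.004,0,0],[0.004,0,0],[0.004,0,0],[0.003,0,0],[0,0,0]],"turn":[0,0,0,0,0]}'
python3 -m creep '{"hand":[68,68,68,68,68],"delta_pos":[[0,0,-0.005],[0,0,-0.006],[0,0,-0.008],[0,0,-0.01],[0,0,-0.012]],"turn":[0,0,0,0,0]}'
python3 - <<'E'
from go import *
rep(-89,44,-16.5)
s=env.read_camera('side')
draw(s,'s15.png',180,290,225,385,5,-25)
E
```

```text
clock: 16.42
tcp_pos: [0.5947, -0.0347, -0.0145]
orientation: [0.003, 0.064, 0.998, 0.0]
wrist_force: [4.3, 0.4, 7.0]
finger_gap: 0.0678
clock: 16.83
tcp_pos: [0.5893, -0.0339, 0.0164]
orientation: [-0.002, 0.063, 0.998, 0.0]
wrist_force: [-0.2, -0.5, -0.7]
finger_gap: 0.068
t 16.83 tcp box [-99.2  43.9  16.4] F [-0.2 -0.5 -0.7] gap 68.0 z axis [-0.004  0.001 -1.   ] turn units 0.02
tool delta now frame units [-0.0129  0.0001  0.041 ]
aligned frame units [-0.0127  0.0001  0.0411] mm [-10.2   0.1  32.9]
```

View pics/s15.png

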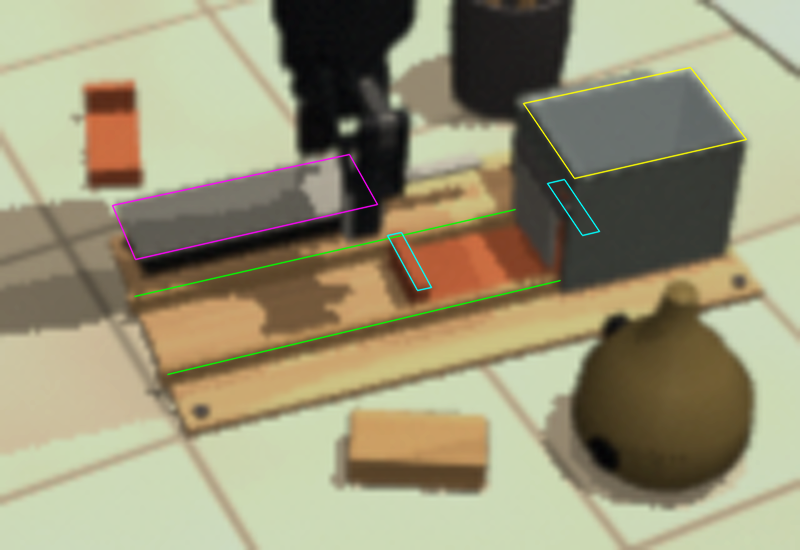

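```bash
python3 -m creep '{"hand":[68,68,68,68,68],"delta_pos":[[0,0,-0.02],[0,0,-0.03],[0,0,-0.04],[0.01,0,-0.04],[0.02,0,-0.03]],"turn":[0,0,0,0,0]}'
python3 -m creep '{"hand":[68,68,68,68,68],"delta_pos":[[0.04,0,0],[0.04,0,0],[0.04,0,0],[0,0,0],[0,0,0]],"turn":[0,0,0,0,0]}'
python3 - <<'E'
from go import *
rep(-89,44,-16.5)
s=env.read_camera('side'); draw(s,'s16.png',180,290,225,385,5,-25)
t=env.read_camera('top'); draw(t,'t16.png',105,265,235,375,3.7,-25)
E
```

```text
clock: 17.3
tcp_pos: [0.5684, -0.0314, 0.1472]
orientation: [0.001, 0.064, 0.998, -0.0]
wrist_force: [-0.2, -0.5, 0.8]
finger_gap: 0.0679
clock: 17.72
tcp_pos: [0.4697, -0.0184, 0.1451]
orientation: [-0.001, 0.063, 0.998, 0.0]
wrist_force: [0.3, 0.3, -0.4]
finger_gap: 0.0682
t 17.72 tcp box [-219.7   43.9  145.1] F [ 0.3  0.3 -0.4] gap 68.2 z axis [-0.002  0.    -1.   ] turn units 0.02
tool delta now frame units [-1.639e-01 -2.000e-04  2.016e-01]
aligned frame units [-1.634e-01  2.000e-04  2.020e-01] mm [-1.307e+02  1.000e-01  1.616e+02]
```

View pics/s16.png

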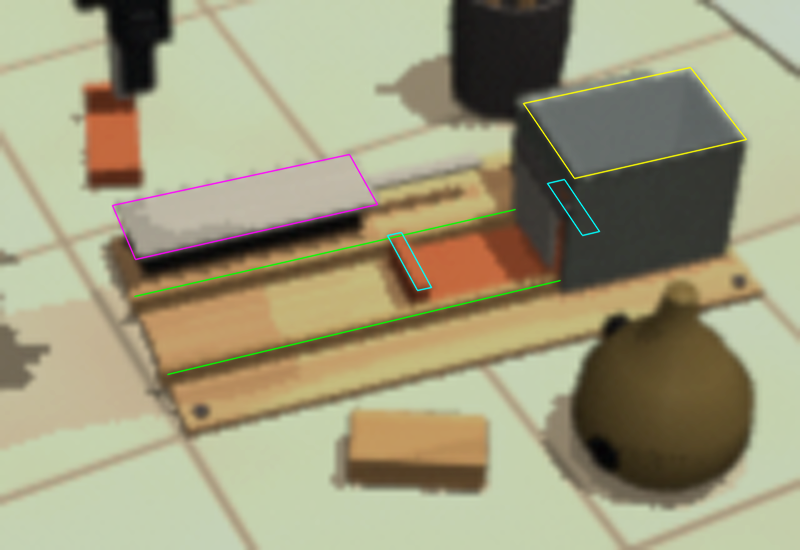

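View pics/t16.png

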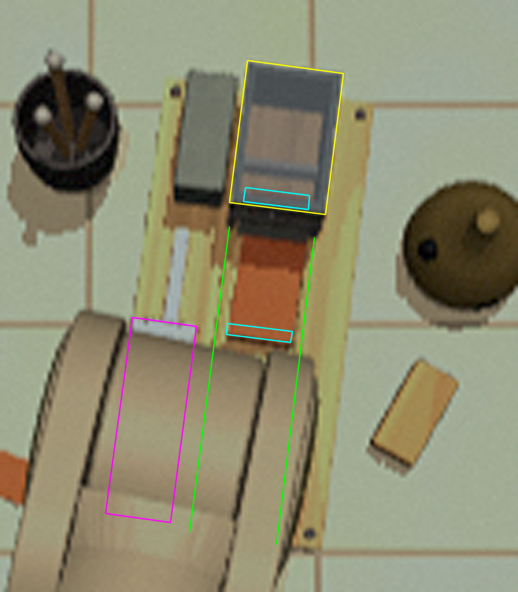

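```bash
python3 -c "
from workcell import env
print(env.hand_in())"
```

```text
the job is handed in; nothing more can be done
None
```

The stand is in the drying box and I handed the job in at about 17.8 s of the 32 s. The left fingertip held the bar down to its hard stop while the right fingertip pushed the stand by its toe. I then backed off, raised both fingers, and the bar rose and the flap shut.

**Last checks**
- **Stand position:** side-camera depth put the toe's rear face at box x ≈ -77 mm. That puts the upright's rear face about 18 mm behind the flap. I did not see the upright directly inside the box.
- **Flap and bar:** the flap shows shut over the foot, which sticks out. The bar is back at rest height.
- **Other things:** the smoothing block, the clay house, the jar and the small look-alike sit where they were in the last pictures. I did not look again at the bottle, bowl, disc and slat; the arm stayed clear of them.
- **Robot:** it is clear of everything, with wrist force under 1 N.

**What went wrong or disagreed**
- **First push:** the fingertip jammed on the pressed bar, from high friction and probably a guide post that comes up through the plate. The wrist force read about 108 N at the end of that move, under the 120 N limit, but I don't know the peak. I let the bar up with the stand still unmoved, then pressed again about 6 mm further left and more lightly. Wrist force then stayed near 20 N while the stand moved.
- **Tool height:** the reported tool height did not match what I saw. The fingertips were about 30 mm above the reported tool point instead of 11 mm below it. I set heights from the camera and the contact force instead.

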